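Index the turret and nest the coin cups

ROBOT

A 6-joint arm with a two-finger parallel gripper is mounted at the origin on the work surface. World frame = base frame: x ahead of the robot, y to its left, z up, the work surface at z = 0. Lengths are in m, angles in rad, forces in N, time in s.
With the tool pointing down it reaches from about 0.35 to 0.725 m from the base axis. Payload 4.3 kg.
Tool frame: the origin (TCP) lies midway between the tips of the shut fingers; the grasp point (between the pads) lies 19 mm behind it; z points along the fingers, y is the direction in which the jaws open and shut (so a half turn about z gives the same grasp; the last joint's range is limited). The gripper opens to 85 mm and grips with 20 to 120 N. Pads are 22 mm wide; open, the fingers measure 114 mm over their backs; the gripper's body (76 mm by 85 mm) begins 54 mm behind the grasp point. The pads swing forward as they close: fully open they stand 13 mm farther back than shut.
Start: joints at [-1.406, 0.377, 0.081, 1.274, 0, 1.46], TCP at [0.156, -0.553, 0.231] pointing down, gripper open.
Joint ranges: [-2.72, 2.72], [-0.84, 1.66], [-1.02, 1.22], [-1.77, 2.12], [-1.37, 1.28], [-3.14, 3.14]. Speed limits (rad/s): [2.57, 2.57, 3.14, 3.14, 3.14, 3.14].

INTERFACE

Orientations are given as [roll, pitch, yaw] about the fixed x, y, z axes, in that order (R = Rz(yaw) Ry(pitch) Rx(roll)).
In Python, from rig import * gives the robot as it stands.
- The arm moves only by the tool drive_tool, never from a script. Its argument "deltas" is a list of rows, each a list of 2 entries, a list of its own where there are three numbers: the shift along the tool's x, y, z in cm, then the turn, a rotation vector about the tool's x, y, z in degrees. A call has 1 to 12 rows; each row is the pose to reach, as a shift and turn from the pose measured when the call began, along the tool's axes at that moment; what a row does not reach only later rows make up. A row lasts 1/10 s, in which the tool goes at most 50 mm and 8.59 degrees, less where a joint would pass 70% of its speed; a pose out of reach is approached as far as the arm can. A call with a gripper value outside its range is refused whole. "gripper" is the gripper's target within -1 to 1 (fully open at 1, half-way at 0, shut at -1), set as the call begins (left out, the last holds). The fingers move at their own pace and stop on an object; "newtons" is the grip in N (left out, the last holds). Time passes only in rows, so rows that repeat a pose let the fingers close. It gives the time, the measured TCP pose, the force and the opening at its end, in the units of the state.
- get_obs(): the state, without advancing time (a new reading comes with each control period).
- capture(name): name is "side" or "top"; returns the picture (480x640x3 uint8, blue, green, red); there is no depth.
- camera_model(name): a dict with "intrinsics" (3x3 intrinsics, pixels), "k1" (the pictures are not rectified: a ray, as slopes to the right and down, at radius r is drawn at 1 + k1 r^2 times it, then the intrinsics apply), "cam_to_world" (4x4, takes a point from camera to world coordinates). Camera axes: x right, y down, z forward; pixel columns grow to the right and rows downward; lengths in m; the calibration is good to about 2 mm. A picture is of the moment at which its call begins. camera_model takes no time and is no camera call.
- finish_job(): hands the job in, once; it reports no verdict.
Trained networks look in the newest picture that a camera, given by its name, has taken for a name from the list of things; names that differ only in an ending like _2 or _b are one class to them, and where a whole thing is asked for, a point or a joint stands for the part that bears it (a point fixed in the world has none). Each returns a list of dicts, best first, with "p" (0 to 1); they miss things now and then, are a little off and sometimes report something else, mostly with a low value. They report only what shows in the picture. A call takes as long as a camera call. They do not tell look-alikes from the thing itself.
- outline_of(target, camera): "mask" (480x640 bool, what is visible of it) and "extent" ([left, top, right, bottom] in pixels, round what is visible of it).
The state is a dict: "clock": time; "qpos": joint angles; "joint_vel": joint speeds; "tau": joint torques, N m; "eef_pos": TCP position; "tool_rot": TCP orientation; "ft_force": force on the tool from outside, world axes, zero at the start; "moment": the same for the moment, N m; "width": finger opening in m.
Only numpy, scipy, OpenCV 4.12 (cv2) and the standard library are available. Lean on these libraries where they do the work, as an engineer would, in place of code of your own. Each camera call takes 0.05 s, during which the arm holds its last target. There are 200 camera calls.

TASK

Turn the six-position turret one click, in whichever direction brings the large coin cup round to the fixed pointer, and let it rest in its detent there. Then nest the middle cup in the large one, and after that the small cup in the middle one, each upright and fully down. Leave everything else as it stands: do not turn the turret past that click, tip a cup over, knock the clamp, or disturb the loose parts.

Things in the scene. Friction and masses are not known exactly. Their poses are not given: they have to be found in the camera images.
- turret_base: Fixed round cast iron base of the indexing turret, 210 mm across. Origin: on the turret's vertical axis, on the plate; z up. Its -x axis points from the axis to the tarnished silver-finish pointer, a flat blade on a bracket just outside the deck (120 to 155 mm from the axis, 51 mm high, narrowing to its tip at the deck). The base's yaw varies.
- turret (a joint): Angle of the deck on its base, rad, 0 at the start, positive anticlockwise from above. Six spring detents 60 degrees (1.047 rad) apart, one at 0, each with a station at the pointer. Let go past the halfway point, the deck is drawn into the next one. Turning takes 2 to 3 N at a post, with little friction.
- deck_centre (a point): On the turret's axis, on top of the deck, 45 mm above the plate. The deck is an aluminium disc 240 mm across with six marked stations centred 80 mm from the axis; three pins (6 mm high) round each keep the large cup within about 2 mm of its centre. A hub 32 mm across, 8 mm high, is at the axis.
- post (a point): Centre of the top of one of six alike upright steel index posts on the deck, 105 mm above the plate; it turns with the deck. The posts are 14 mm in diameter, 60 mm tall, 108 mm from the axis, 60 degrees apart, midway between stations (at joint 0 this one is 30 degrees anticlockwise of the base's x axis). Pinch or push any of them to turn the deck.
- load_point (a point): Point on the deck's upper surface in front of the pointer, 80 mm from the axis towards it: the centre of the station at the pointer. Fixed to the base, does not turn.
- large_cup: Large coin cup: open straight-sided round aluminium cup, outside diameter 70 mm, inside 64 mm, 36 mm tall, wall and floor 3 mm, about 0.12 kg. Origin: centre of its underside, z up. It stands loose on the turret deck at the station next to the pointer on one side or the other.
- middle_cup: Middle coin cup: the same kind, outside diameter 56 mm, inside 50 mm, 54 mm tall, wall and floor 3 mm, about 0.11 kg; stands on the plate in front of the clamp. Origin: centre of its underside, z up. Fully nested it stands 21 mm proud of the large cup.
- small_cup: Small coin cup: the same kind, outside diameter 42 mm, inside 36 mm, 72 mm tall, wall and floor 3 mm, about 0.09 kg; stands on the plate in front of the clamp. Origin: centre of its underside, z up. Fully nested it stands 21 mm proud of the middle cup.
- clamp: Bystander, fixed: iron bench clamp with a wing screw, holding a domed, dented aluminium meter housing. Origin: on the plate, in the middle of the parts standing in front of it; its x axis points to the clamp, which fills x from 80 to 170 mm and y from -95 to 132 mm in this frame; the housing is 152 mm high.
- chute_a: Bystander, loose: U-shaped steel coin chute insert, 44 x 30 x 24 mm, lying on the turret deck at the other station next to the pointer; it rides round with the deck. Origin: centre of its underside.
- chute_b: Bystander, loose: the same kind of insert, 44 x 30 x 24 mm, lying on the plate among the parts before the clamp. Origin: centre of its underside.
- arbor: Bystander, loose: brass winding arbor standing on its 34 mm flange, 58 mm tall, on the plate among the parts before the clamp. Origin: centre of its underside.
- gear: Bystander, loose: brass gear lying flat, 55 mm across its teeth, 18 mm tall with its hub, on the plate among the parts before the clamp. Origin: centre of its underside.
Mind the look-alikes: they are no part of the job. Leave any red look-alike of the small_cup alone. What is shaped like the middle_cup but brown is not meant.

How it is judged:
By the outcome, as a careful person would: the job done as asked, in the order asked, and still so for the second after the job is handed in, with the robot touching nothing.
It also fails if it takes over 72 s, if anything falls off the work surface, if the arm or the gripper's body presses on something with over 40 N, if the wrist force passes 120 N, or if a joint passes its speed limit or range.

## Working session

There is one attempt and no reset: what is moved stays moved. The work goes in short steps, Python scripts to look and compute and a tool call to move; the robot and the scene stay as the last step left them, time stands still between calls to the robot, and variables do not carry over. Pictures are saved under pics/ and viewed, about 8 in all and at most 12, crops included, and the job is handed in when it is done.

Besides the shell and the picture viewer there is one more tool, called after "Call:" in YAML: its name, and indented under it one key for each argument. drive_tool: Moves the arm, as the interface text tells. Its arguments: {"type":"object","properties":{"deltas":{"type":"array"},"gripper":{"type":"number"},"newtons":{"type":"number"}},"required":["deltas"]}

```bash
mkdir -p pics
cat > h.py <<'E'
from rig import *
import numpy as np, cv2
def ray(cam,u,v):
    m=camera_model(cam);K=np.array(m["intrinsics"]);T=np.array(m["cam_to_world"])
    d=np.array([(u-K[0,2])/K[0,0],(v-K[1,2])/K[1,1]]);s=d.copy()
    for _ in range(20): s=d/(1+m["k1"]*(s@s))
    return T[:3,3],T[:3,:3]@np.array([s[0],s[1],1.])
def at(cam,u,v,z):
    o,d=ray(cam,u,v); return o+d*(z-o[2])/d[2]
def proj(cam,p):
    m=camera_model(cam);K=np.array(m["intrinsics"]);T=np.array(m["cam_to_world"])
    c=T[:3,:3].T@(np.array(p)-T[:3,3]);s=c[:2]/c[2];s=s*(1+m["k1"]*(s@s))
    return np.array([K[0,0]*s[0]+K[0,2],K[1,1]*s[1]+K[1,2]])
E
python3 - <<'E'
from h import *
for c in("top","side"):
    cv2.imwrite(f"pics/{c}0.png",capture(c)); m=camera_model(c); print(c,np.round(m["cam_to_world"],3).tolist(),m["intrinsics"],m["k1"])
    for t in("turret_base","large_cup","middle_cup","small_cup","post","clamp"):
        print(t,[(round(d["p"],2),[int(x) for x in d["extent"]]) for d in outline_of(t,c)])
print(get_obs())
E
```

```text
top [[0.019, -0.995, 0.094, 0.424], [-1.0, -0.019, -0.005, -0.0], [0.007, -0.093, -0.996, 1.264], [0.0, 0.0, 0.0, 1.0]] [[527.23971594   0.         315.36884022]
 [  0.         527.23971594 240.72036536]
 [  0.           0.           1.        ]] 0.02295783613038948
turret_base [(0.91, [171, 172, 285, 272])]
large_cup [(0.77, [210, 237, 240, 270]), (0.45, [170, 172, 276, 274])]
middle_cup [(0.75, [401, 259, 430, 285]), (0.62, [444, 286, 473, 310])]
small_cup [(0.88, [363, 266, 387, 285]), (0.87, [330, 252, 349, 271])]
post [(0.65, [171, 170, 278, 269])]
clamp [(0.88, [350, 155, 439, 203])]
side [[0.94, -0.221, 0.26, 0.311], [-0.341, -0.578, 0.741, -0.635], [-0.014, -0.786, -0.619, 0.622], [0.0, 0.0, 0.0, 1.0]] [[472.30425695   0.         328.50761456]
 [  0.         472.30425695 237.8322304 ]
 [  0.           0.           1.        ]] -0.12067407365185785
turret_base [(0.55, [264, 149, 371, 255])]
large_cup [(0.59, [266, 182, 301, 216]), (0.29, [405, 247, 506, 378])]
middle_cup [(0.76, [320, 350, 360, 405]), (0.68, [307, 419, 351, 479])]
small_cup [(0.86, [303, 307, 329, 352]), (0.67, [304, 266, 326, 306]), (0.6, [262, 150, 373, 254])]
post [(0.66, [266, 151, 368, 236])]
clamp [(0.78, [405, 251, 508, 379]), (0.75, [264, 181, 299, 215])]
{'clock': 0.7, 'qpos': array([-1.40628600e+00,  3.77272493e-01,  8.10228770e-02,  1.27441372e+00,
       -3.05199672e-05,  1.46052470e+00]), 'joint_vel': array([-0.00035145,  0.00136503,  0.00161074, -0.00034011,  0.00097262,
       -0.00096625]), 'tau': array([ 7.24828112e-06, -4.63370883e+01,  2.70095819e+01, -7.71345611e-06,
       -1.20999102e-04, -1.27732992e-06]), 'eef_pos': array([ 0.15603796, -0.55346591,  0.23135397]), 'tool_rot': array([3.14146383e+00, 4.49696998e-05, 2.74781952e-01]), 'ft_force': array([ 0.68438607, -0.17633279, -0.87659363]), 'moment': array([-0.02977407, -0.00751761,  0.02749947]), 'width': 0.08559947342638075}
```

View pics/top0.png

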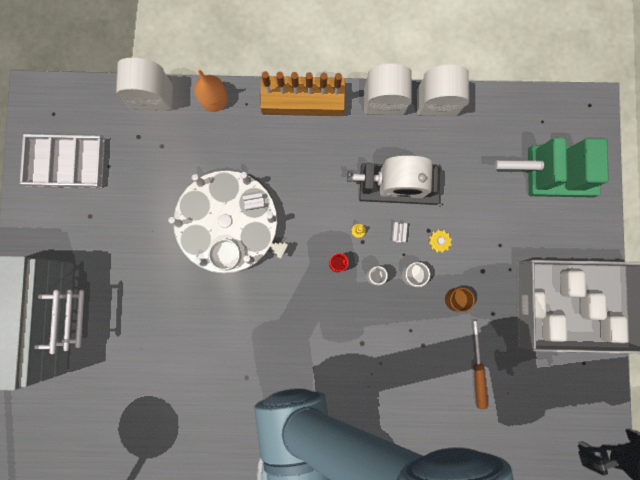

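View pics/side0.png

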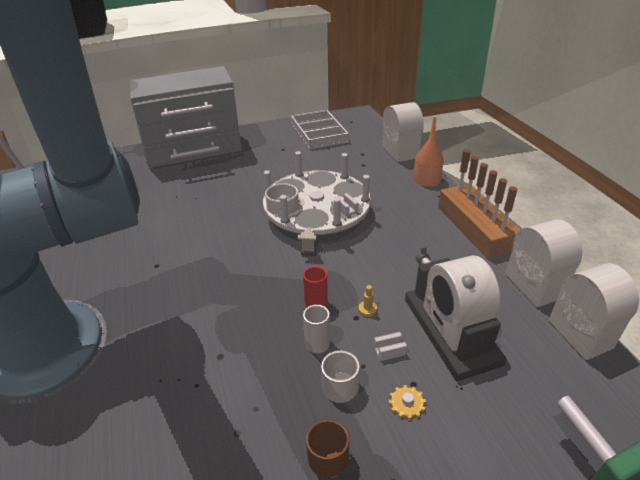

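The top view shows the turret at about (225,220) and the pointer at (280,249). The large cup is at (227,254) and chute_a at (255,201), so the cup needs +60° (anticlockwise). 

Candidates:
- **Small cup:** red (339,262) or silver (377,275). The silver one is meant.
- **Middle cup:** silver (417,272) or brown (460,299). The silver one is meant.

Next I'll fit the poses.

```bash
cat >> h.py <<'E'
from scipy.optimize import least_squares
def cyl_ext(cam,x,y,z,r,h):
    a=np.linspace(0,2*np.pi,48)
    P=np.array([proj(cam,(x+r*np.cos(t),y+r*np.sin(t),zz)) for t in a for zz in(z,z+h)])
    return np.r_[P.min(0),P.max(0)]
def fitcup(E,x0,z,r,h):  # E: {cam: extent}
    f=lambda p:np.concatenate([cyl_ext(c,p[0],p[1],z,r,h)-np.array(e) for c,e in E.items()])
    s=least_squares(f,x0,loss="soft_l1"); return s.x,f(s.x)
E
cat > m1.py <<'E'
from h import *
im={c:capture(c) for c in("top","side")}
def ext(n,c,near):
    L=[d for d in outline_of(n,c)]
    d=min(L,key=lambda d:np.hypot((d["extent"][0]+d["extent"][2])/2-near[0],(d["extent"][1]+d["extent"][3])/2-near[1]))
    m=d["mask"]; ys,xs=np.nonzero(m); return [xs.min(),ys.min(),xs.max()+1,ys.max()+1]
for n,nt,ns,z,r,h in(("middle_cup",(416,272),(340,377),0,.028,.054),("small_cup",(376,275),(316,330),0,.021,.072),("large_cup",(227,254),(282,199),.045,.035,.036)):
    et,es=ext(n,"top",nt),ext(n,"side",ns)
    for E in({"top":et},{"side":es},{"top":et,"side":es}):
        x,res=fitcup(E,at("top",*nt,z+h)[:2],z,r,h); print(n,list(E),x.round(4),res.round(1))
# deck ellipse: bright deck from top mask
m=outline_of("turret_base","top")[0]["mask"]
print("deck mask centre",at("top",225,221,.045).round(3),at("top",280,249,.051).round(3))
cv2.imwrite("pics/tur.png",cv2.resize(im["top"][150:290,150:310],None,fx=5,fy=4.2857*5/4.2857,interpolation=cv2.INTER_CUBIC)[:600])
g=im["top"]
cv2.imwrite("pics/tur.png",cv2.resize(g[160:285,155:305],None,fx=4.8,fy=4.8,interpolation=cv2.INTER_CUBIC))
E
python3 m1.py
```

```text
middle_cup ['top'] [ 0.4644 -0.2431] [-0.2  0.2  0.2 -0.2]Traceback (most recent call last):
  File "m1.py", line 10, in <module>
    x,res=fitcup(E,at("top",*nt,z+h)[:2],z,r,h); print(n,list(E),x.round(4),res.round(1))
          ~~~~~~^^^^^^^^^^^^^^^^^^^^^^^^^^^^^^^
  File "h.py", line 21, in fitcup
    s=least_squares(f,x0,loss="soft_l1"); return s.x,f(s.x)
    return func(*args, **kwargs)
    result = trf(vector_fun.fun, vector_fun.jac, x0, f0, J0, lb, ub, ftol, xtol,
                 gtol, max_nfev, x_scale, loss_function, tr_solver,
                 tr_options.copy(), verbose, callback=callback_wrapped)
    return trf_no_bounds(
        fun, jac, x0, f0, J0, ftol, xtol, gtol, max_nfev, x_scale,
        loss_function, tr_solver, tr_options, verbose, callback=callback)
    f_new = fun(x_new)
    self._update_fun()
    ~~~~~~~~~~~~~~~~^^
    self.f = self.fun_wrapped(xp_copy(self.x))
             ~~~~~~~~~~~~~~~~^^^^^^^^^^^^^^^^^
    return np.atleast_1d(self.fun(x))
                         ~~~~~~~~^^^
    return self.f(x, *self.args, **self.kwargs)
           ~~~~~~^^^^^^^^^^^^^^^^^^^^^^^^^^^^^^
  File "h.py", line 20, in <lambda>
    f=lambda p:np.concatenate([cyl_ext(c,p[0],p[1],z,r,h)-np.array(e) for c,e in E.items()])
                               ~~~~~~~^^^^^^^^^^^^^^^^^^^
  File "h.py", line 17, in cyl_ext
    P=np.array([proj(cam,(x+r*np.cos(t),y+r*np.sin(t),zz)) for t in a for zz in(z,z+h)])
                ~~~~^^^^^^^^^^^^^^^^^^^^^^^^^^^^^^^^^^^^^^
  File "h.py", line 11, in proj
    m=camera_model(cam);K=np.array(m["intrinsics"]);T=np.array(m["cam_to_world"])
ValueError: time passes only in moves, steps and waits
```

```bash
sed -i 's/^import numpy.*/&\nimport functools; camera_model=functools.lru_cache(None)(camera_model)/' h.py; python3 m1.py
```

```text
middle_cup ['top'] [ 0.4644 -0.2431] [-0.2  0.2  0.2 -0.2]
middle_cup ['side'] [ 0.4633 -0.2441] [ 0.2 -0.3 -0.2  0.3]
middle_cup ['top', 'side'] [ 0.4637 -0.2437] [-0.   0.5  0.5  0.1  0.4 -0.5 -0.1 -0. ]
small_cup ['top'] [ 0.4588 -0.1507] [ 0.1  0.5 -0.1 -0.6]
small_cup ['side'] [ 0.4593 -0.151 ] [-0.6 -0.7  0.7  0.6]
small_cup ['top', 'side'] [ 0.4591 -0.1509] [ 0.1  0.4 -0.  -0.7 -0.7 -0.7  0.5  0.5]
large_cup ['top'] [0.5005 0.198 ] [-0.7 -0.4  0.7  0.4]
large_cup ['side'] [0.4996 0.1982] [ 0.1 -1.1 -0.1  0.9]
large_cup ['top', 'side'] [0.5    0.1982] [-0.8 -0.1  0.6  0.6  0.3 -1.1  0.1  0.9]
deck mask centre [0.58  0.204 0.045] [0.517 0.075 0.051]
```

View pics/tur.png

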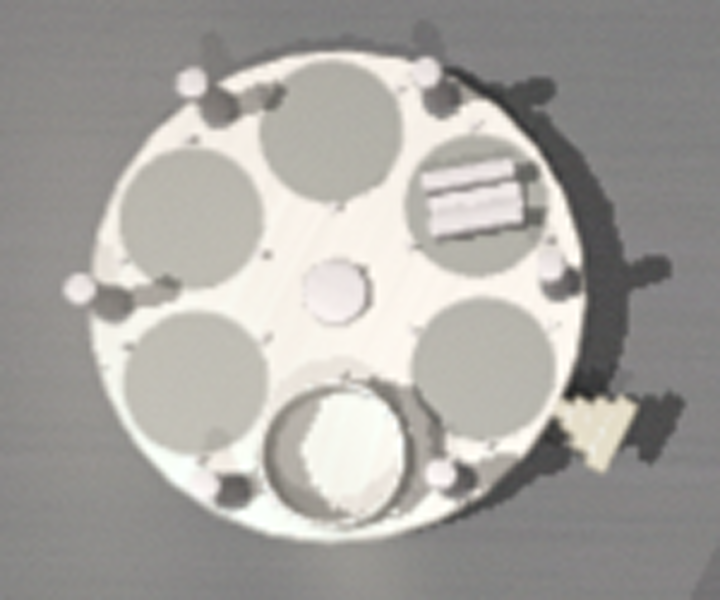

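The crop confirms the layout: the large cup is at crop (340,453), the empty pointer station at (484,368), the pointer at (600,430), and posts at (192,82), (428,72), (78,290), (443,474) and others. I'll fit centre and yaw from the stations and posts.

Run:
```python
from h import *
px=lambda u,v:((u-.5)/4.8+155,(v-.5)/4.8+160)
S=[at("top",*px(*p),.045)[:2] for p in((331,131),(191,218),(196,382),(484,368),(477,205))]
P=[at("top",*px(*p),.105)[:2] for p in((192,82),(428,72),(78,290),(443,474),(551,263))]
sr=np.array(S);prr=np.array(P)
near=lambda d,off,yaw:np.radians(np.round((np.degrees(np.arctan2(d[:,1],d[:,0])-yaw)-off)/60)*60+off)+yaw
def f(p):
    c=p[:2];o=[]
    for A,r,off in((sr,.08,0),(prr,.108,30)):
        a=near(A-c,off,p[2]); o.append((A-c-r*np.c_[np.cos(a),np.sin(a)]).ravel())
    return np.concatenate(o)
pt=at("top",*px(598,425),.051)[:2]; c0=at("top",*px(337,292),.053)[:2]
y0=np.arctan2(*(c0-pt)[::-1]); print(c0,pt,np.degrees(y0))
s=least_squares(f,[*c0,y0]);x,y,w=s.x;print(s.x.round(4),np.degrees(w),(f(s.x)*1e3).round(1))
pt=lambda r,a:np.round([x+r*np.cos(w+np.radians(a)),y+r*np.sin(w+np.radians(a))],4)
print("load",pt(.08,180),"large",pt(.08,120))
for a in range(30,390,60): print("post",a,pt(.108,a),np.hypot(*pt(.108,a)).round(3))
```

```text
[0.57976959 0.20277053] [0.51813982 0.07580911] 64.1070799763857
[0.5801 0.2039 1.1179] 64.04974958376965 [-0.1  0.2  0.5  0.2  0.4  0.3  0.1  0.  -0.1  0.1  0.2  0.1 -0.4 -1.2
 -0.8  1.2 -0.5 -0.7  0.8 -0.2]
load [0.5451 0.1319] large [0.5003 0.1982]
post 30 [0.5725 0.3116] 0.652
post 90 [0.483  0.2511] 0.544
post 150 [0.4906 0.1434] 0.511
post 210 [0.5877 0.0961] 0.596
post 270 [0.6772 0.1566] 0.695
post 330 [0.6696 0.2643] 0.72
```

```bash
cat > go.py <<'E'
import sys; from h import *
from scipy.spatial.transform import Rotation as R
o=get_obs(); r=R.from_euler("xyz",o["tool_rot"]); p=np.array(o["eef_pos"])
print("now",o["clock"],p.round(4),np.degrees(o["tool_rot"]).round(2),o["width"].round(4),np.round(o["ft_force"],1))
for a in sys.argv[1:]:
    x,y,z,w=map(float,a.split(","))
    t=R.from_euler("xyz",[180,0,w],degrees=True)
    print(a,(100*r.inv().apply(np.array([x,y,z])-p)).round(2).tolist(),(r.inv()*t).as_rotvec(degrees=True).round(1).tolist())
E
python3 go.py .5725,.3116,.2,94.05
```

```text
Traceback (most recent call last):
  File "go.py", line 4, in <module>
    print("now",o["clock"],p.round(4),np.degrees(o["tool_rot"]).round(2),o["width"].round(4),np.round(o["ft_force"],1))
                                                                         ^^^^^^^^^^^^^^^^
AttributeError: 'float' object has no attribute 'round'
```

```bash
sed -i 's/o\["width"\].round(4)/round(o["width"],4)/' go.py; python3 go.py .5725,.3116,.2,94.05
```

```text
now 1.35 [ 0.156  -0.5535  0.2314] [179.99   0.    15.74] 0.0855 [-0.1 -0.3  0.3]
.5725,.3116,.2,94.05 [63.56, -71.96, 3.12] [0.0, 0.0, -78.3]
```

Call:
drive_tool:
  deltas:
    - [[3,-3.5,0],[0,0,-4]]
    - [[63.5,-72,0],[0,0,-78]]
    - [[63.5,-72,0],[0,0,-78]]
    - [[63.5,-72,0],[0,0,-78]]
    - [[63.5,-72,0],[0,0,-78]]
    - [[63.5,-72,0],[0,0,-78]]
    - [[63.5,-72,0],[0,0,-78]]
    - [[63.5,-72,0],[0,0,-78]]
    - [[63.5,-72,0],[0,0,-78]]
    - [[63.5,-72,0],[0,0,-78]]
    - [[63.5,-72,0],[0,0,-78]]
    - [[63.5,-72,0],[0,0,-78]]
  gripper: 0

```text
clock: 2.55
eef_pos: [0.4146, -0.0141, 0.2317]
tool_rot: [3.14, 0.001, 1.636]
ft_force: [1.3, -0.7, 0.2]
width: 0.0425
```

```bash
python3 go.py .5725,.3116,.17,94.05
```

```text
now 2.55 [ 0.4146 -0.0141  0.2317] [1.7993e+02 4.0000e-02 9.3760e+01] 0.0425 [ 1.3 -0.7  0.2]
.5725,.3116,.17,94.05 [31.47, 17.88, 6.17] [0.1, 0.0, -0.3]
```

Call:
drive_tool:
  deltas:
    - [[31.5,17.9,0],[0,0,0]]
    - [[31.5,17.9,0],[0,0,0]]
    - [[31.5,17.9,0],[0,0,0]]
    - [[31.5,17.9,0],[0,0,0]]
    - [[31.5,17.9,2],[0,0,0]]
    - [[31.5,17.9,4],[0,0,0]]
    - [[31.5,17.9,6],[0,0,0]]
    - [[31.5,17.9,6],[0,0,0]]
    - [[31.5,17.9,6],[0,0,0]]
    - [[31.5,17.9,6],[0,0,0]]

```text
clock: 3.55
eef_pos: [0.5722, 0.3119, 0.171]
tool_rot: [-3.141, 0.002, 1.637]
ft_force: [-0.1, 0.4, -0.6]
width: 0.0429
```

```bash
python3 go.py .5725,.3116,.073,94.05
```

```text
now 3.55 [0.5722 0.3119 0.171 ] [-1.7999e+02  9.0000e-02  9.3800e+01] 0.0429 [-0.1  0.4 -0.6]
.5725,.3116,.073,94.05 [-0.02, 0.03, 9.8] [-0.0, 0.1, -0.3]
```

Descend over the post, then pinch it.

Call:
drive_tool:
  deltas:
    - [[0,0,3],[0,0,0]]
    - [[0,0,6],[0,0,0]]
    - [[0,0,8],[0,0,0]]
    - [[0,0,9],[0,0,0]]
    - [[0,0,9.8],[0,0,0]]
    - [[0,0,9.8],[0,0,0]]

```text
clock: 4.15
eef_pos: [0.5722, 0.3112, 0.0733]
tool_rot: [-3.141, 0.002, 1.636]
ft_force: [0.4, 0.5, 0.4]
width: 0.0426
```

Call:
drive_tool:
  deltas:
    - [[0,0,0],[0,0,0]]
    - [[0,0,0],[0,0,0]]
    - [[0,0,0],[0,0,0]]
    - [[0,0,0],[0,0,0]]
    - [[0,0,0],[0,0,0]]
  gripper: -1
  newtons: 30

```text
clock: 4.65
eef_pos: [0.5732, 0.3115, 0.0749]
tool_rot: [3.139, 0.001, 1.636]
ft_force: [-0.5, -1.4, 6.8]
width: 0.0132
```

Run:
```python
from h import *
from scipy.spatial.transform import Rotation as R
o=get_obs();p=np.array(o["eef_pos"]);r=R.from_euler("xyz",o["tool_rot"]);print(p,np.degrees(o["tool_rot"]),o["width"],o["ft_force"])
c=np.array([.5801,.2039])
d=p[:2]-c;print(np.hypot(*d),np.degrees(np.arctan2(d[1],d[0])))
for a in range(0,62,3):
    t=np.radians(a);q=c+np.array([[np.cos(t),-np.sin(t)],[np.sin(t),np.cos(t)]])@d
    print(a,(100*r.inv().apply(np.r_[q,p[2]]-p)).round(1).tolist())
```

```text
[0.57317232 0.31146344 0.07490982] [1.79868877e+02 6.56152786e-02 9.37477805e+01] 0.013178143485912739 [-0.5164072  -1.37116606  6.79759759]
0.10778630381049699 93.68507556134591
0 [0.0, 0.0, 0.0]
3 [-0.0, -0.6, -0.0]
6 [-0.1, -1.1, -0.0]
9 [-0.1, -1.7, -0.0]
12 [-0.2, -2.2, -0.0]
15 [-0.4, -2.8, -0.0]
18 [-0.5, -3.3, -0.0]
21 [-0.7, -3.9, -0.0]
24 [-0.9, -4.4, -0.0]
27 [-1.2, -4.9, -0.0]
30 [-1.4, -5.4, -0.0]
33 [-1.7, -5.9, -0.0]
36 [-2.1, -6.3, -0.0]
39 [-2.4, -6.8, -0.0]
42 [-2.8, -7.2, -0.0]
45 [-3.1, -7.6, -0.0]
48 [-3.6, -8.0, -0.0]
51 [-4.0, -8.4, -0.0]
54 [-4.4, -8.7, -0.0]
57 [-4.9, -9.0, -0.0]
60 [-5.4, -9.3, -0.0]
```

Call:
drive_tool:
  deltas:
    - [[0,-0.3,0],[0,0,-2]]
    - [[-0.1,-1.1,0],[0,0,-6]]
    - [[-0.2,-2.0,0],[0,0,-11]]
    - [[-0.4,-2.95,0],[0,0,-16]]
    - [[-0.8,-4.05,0],[0,0,-22]]
    - [[-1.3,-5.05,0],[0,0,-28]]
    - [[-1.85,-6.0,0],[0,0,-34]]
    - [[-2.5,-6.9,0],[0,0,-40]]
    - [[-3.25,-7.75,0],[0,0,-46]]
    - [[-4.0,-8.4,0],[0,0,-51]]
    - [[-4.6,-8.8,0],[0,0,-55]]
    - [[-5.4,-9.3,0],[0,0,-60]]

```text
clock: 5.85
eef_pos: [0.4835, 0.252, 0.0749]
tool_rot: [3.14, 0.002, 2.687]
ft_force: [0.0, 1.7, 0.1]
width: 0.0129
```

```bash
python3 go.py .483,.2511,.0745,154.05 .483,.2511,.17,154.05
```

```text
now 5.85 [0.4835 0.252  0.0749] [1.7992e+02 1.0000e-01 1.5397e+02] 0.0129 [0.  1.7 0.1]
.483,.2511,.0745,154.05 [0.01, -0.1, 0.04] [0.1, 0.1, -0.1]
.483,.2511,.17,154.05 [-0.01, -0.09, -9.51] [0.1, 0.1, -0.1]
```

Settle at the detent, open, rise.

Call:
drive_tool:
  deltas:
    - [[0,-0.1,0],[0,0,0]]
    - [[0,-0.1,0],[0,0,0]]
    - [[0,-0.1,0],[0,0,0]]

```text
clock: 6.15
eef_pos: [0.4831, 0.2512, 0.0749]
tool_rot: [3.14, 0.002, 2.686]
ft_force: [-0.5, -0.9, 0.8]
width: 0.0131
```

Call:
drive_tool:
  deltas:
    - [[0,0,0],[0,0,0]]
    - [[0,0,0],[0,0,0]]
    - [[0,0,0],[0,0,0]]
    - [[0,0,-2],[0,0,0]]
    - [[0,0,-5],[0,0,0]]
    - [[0,0,-9.5],[0,0,0]]
    - [[0,0,-12],[0,0,0]]
    - [[0,0,-12],[0,0,0]]
  gripper: 0

```text
clock: 6.95
eef_pos: [0.4859, 0.2524, 0.1996]
tool_rot: [3.134, 0.008, 2.686]
ft_force: [-0.1, -0.2, 0.7]
width: 0.0425
```

```bash
python3 go.py .4637,-.2437,.2,154.05
```

```text
now 6.95 [0.4859 0.2524 0.1996] [179.56   0.44 153.9 ] 0.0425 [-0.1 -0.2  0.7]
.4637,-.2437,.2,154.05 [-19.83, -45.53, -0.24] [0.4, 0.4, -0.1]
```

Call:
drive_tool:
  deltas:
    - [[-1,-2.5,0],[0,0,0]]
    - [[-19.8,-45.5,-0.2],[0.4,0.4,0]]
    - [[-19.8,-45.5,-0.2],[0.4,0.4,0]]
    - [[-19.8,-45.5,-0.2],[0.4,0.4,0]]
    - [[-19.8,-45.5,-0.2],[0.4,0.4,0]]
    - [[-19.8,-45.5,-0.2],[0.4,0.4,0]]
    - [[-19.8,-45.5,-0.2],[0.4,0.4,0]]
    - [[-19.8,-45.5,-0.2],[0.4,0.4,0]]
    - [[-19.8,-45.5,-0.2],[0.4,0.4,0]]
    - [[-19.8,-45.5,-0.2],[0.4,0.4,0]]
    - [[-19.8,-45.5,-0.2],[0.4,0.4,0]]
    - [[-19.8,-45.5,-0.2],[0.4,0.4,0]]
  gripper: 0.8

```text
clock: 8.15
eef_pos: [0.463, -0.246, 0.1984]
tool_rot: [3.141, -0.0, 2.682]
ft_force: [-0.1, 0.2, 0.3]
width: 0.0768
```

```bash
python3 go.py .4637,-.2437,.13,154.05;  python3 - <<'E'
from h import *
import cv2
a=capture("top");b=capture("side")
A=cv2.resize(a[160:300,160:480],(800,350),interpolation=cv2.INTER_CUBIC);B=cv2.resize(b[140:420,200:520],(286,250))
C=np.zeros((600,800,3),np.uint8);C[:350]=A;C[350:,:286]=B;cv2.imwrite("pics/c1.png",C)
E
```

```text
now 8.15 [ 0.463  -0.246   0.1984] [ 1.7998e+02 -1.0000e-02  1.5364e+02] 0.0768 [-0.1  0.2  0.3]
.4637,-.2437,.13,154.05 [0.04, 0.24, 6.84] [0.0, -0.0, -0.4]
```

View pics/c1.png

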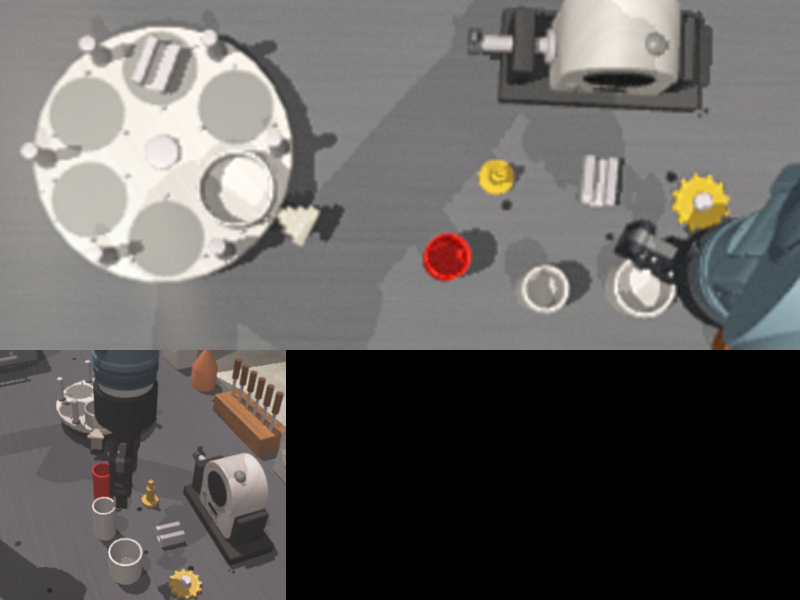

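The turret now has the large cup at the pointer, crop (237,190). The silver middle cup is under the gripper at crop (645,285), and the red and brown look-alikes are separate. Descend and grip.

Call:
drive_tool:
  deltas:
    - [[0,0.2,3],[0,0,0]]
    - [[0,0.2,7],[0,0,0]]
    - [[0,0.2,10],[0,0,0]]
    - [[0,0.2,12.5],[0,0,0]]
    - [[0,0.2,14.5],[0,0,0]]
    - [[0,0.2,16],[0,0,0]]
    - [[0,0.2,16.7],[0,0,0]]
    - [[0,0.2,16.7],[0,0,0]]

```text
clock: 9.05
eef_pos: [0.463, -0.2389, 0.0307]
tool_rot: [3.139, -0.004, 2.687]
ft_force: [-0.8, 0.5, -0.6]
width: 0.0767
```

Call:
drive_tool:
  deltas:
    - [[0,0,0],[0,0,0]]
    - [[0,0,0],[0,0,0]]
    - [[0,0,0],[0,0,0]]
    - [[0,0,0],[0,0,0]]
  gripper: -1
  newtons: 30

```text
clock: 9.45
eef_pos: [0.4639, -0.2391, 0.0319]
tool_rot: [3.139, -0.002, 2.687]
ft_force: [-0.2, 1.1, 6.7]
width: 0.0548
```

```bash
python3 go.py
```

```text
now 9.45 [ 0.4639 -0.2391  0.0319] [ 1.7985e+02 -1.0000e-01  1.5397e+02] 0.0548 [-0.2  1.1  6.7]
```

Call:
drive_tool:
  deltas:
    - [[0,0,-0.5],[0,0,0]]
    - [[0,0,-1.5],[0,0,0]]
    - [[0,0,-4],[0,0,0]]
    - [[0,0,-7],[0,0,0]]
    - [[0,0,-10],[0,0,0]]
    - [[0,0,-13],[0,0,0]]
    - [[0,0,-16],[0,0,0]]
    - [[0,0,-17],[0,0,0]]
    - [[0,0,-17],[0,0,0]]
    - [[0,0,-17],[0,0,0]]

```text
clock: 10.45
eef_pos: [0.4635, -0.2393, 0.2008]
tool_rot: [3.139, -0.003, 2.687]
ft_force: [-0.5, -0.7, -2.1]
width: 0.055
```

```bash
python3 - <<'E'
from h import *
o=get_obs();print(o["eef_pos"],o["width"],o["ft_force"])
for c in("top","side"):
    capture(c)
    for n,nr in(("large_cup",(255,237)if c=="top" else(305,215)),):
        for d in outline_of(n,c):
            e=d["extent"];print(c,n,round(d["p"],2),[int(x) for x in e])
            if abs(e[2]-e[0]-33)<9:
                x,r=fitcup({c:e},(.545,.132),.045,.035,.036);print(x.round(4),r.round(1))
    for d in outline_of("middle_cup",c)+outline_of("small_cup",c): print(c,round(d["p"],2),[int(x) for x in d["extent"]])
E
python3 go.py .5435,.1327,.2,154.05 .5,-.05,.2,154.05
```

```text
[ 0.46346152 -0.23934147  0.20081521] 0.05501223102604507 [-0.48553927 -0.72791341 -2.06033777]
top large_cup 0.66 [238, 218, 269, 252]
[0.5454 0.1328] [-0.8  0.9  0.8 -1. ]
top 0.67 [414, 267, 428, 282]
top 0.7 [330, 254, 347, 273]
top 0.63 [365, 265, 387, 284]
side large_cup 0.68 [295, 195, 319, 227]
[0.538 0.133] [-4.1 -1.   6.   0.6]
side 0.85 [306, 419, 349, 477]
side 0.57 [319, 267, 363, 327]
side 0.97 [302, 309, 328, 353]
side 0.73 [304, 262, 318, 305]
now 10.85 [ 0.4637 -0.2394  0.2013] [ 1.7984e+02 -1.7000e-01  1.5397e+02] 0.0551 [ 0.3 -0.2 -0.5]
.5435,.1327,.2,154.05 [9.16, 36.94, 0.26] [0.2, -0.2, -0.1]
.5,-.05,.2,154.05 [5.05, 18.62, 0.19] [0.2, -0.2, -0.1]
```

Call:
drive_tool:
  deltas:
    - [[0.7,2.5,0],[0,0,0]]
    - [[9.2,37,0.2],[0,0,0]]
    - [[9.2,37,0.2],[0,0,0]]
    - [[9.2,37,0.2],[0,0,0]]
    - [[9.2,37,0.2],[0,0,0]]
    - [[9.2,37,0.2],[0,0,0]]
    - [[9.2,37,0.2],[0,0,0]]
    - [[9.2,37,0.2],[0,0,0]]
    - [[9.2,37,0.2],[0,0,0]]
    - [[9.2,37,0.2],[0,0,0]]
    - [[9.2,37,0.2],[0,0,0]]
    - [[9.2,37,0.2],[0,0,0]]

```text
clock: 12.05
eef_pos: [0.5432, 0.1318, 0.2006]
tool_rot: [3.139, -0.003, 2.685]
ft_force: [-0.1, -0.7, -1.3]
width: 0.0544
```

```bash
python3 - <<'E'
from h import *
x,r=fitcup({"side":[319,267,363,327]},(.464,-.239),.1694,.028,.054);print("held at tcp .4637 -.2394:",x.round(4),r.round(1))
x,r=fitcup({"side":[319,267,363,327]},(.464,-.239),.1664,.028,.054);print(x.round(4),r.round(1))
o=get_obs();print(o["eef_pos"])
s=capture("side")
for n in("middle_cup","large_cup"):
  for d in outline_of(n,"side"):
    e=d["extent"];print(n,round(d["p"],2),[int(v) for v in e])
    if n[0]=="m" and e[3]<300: print(fitcup({"side":e},o["eef_pos"][:2],o["eef_pos"][2]-.0319,.028,.054))
cv2.imwrite("pics/c2.png",cv2.resize(s[100:260,220:420],(750,600),interpolation=cv2.INTER_CUBIC))
E
python3 go.py .5435,.1327,.11,154.05 .5435,.1327,.082,154.05
```

```text
held at tcp .4637 -.2394: [ 0.4638 -0.2432] [-0.9 -1.2  0.9  0.8]
[ 0.4648 -0.2405] [-0.8 -0.9  0.8  0.6]
[0.54317231 0.13183544 0.20055305]
middle_cup 0.85 [306, 419, 348, 476]
middle_cup 0.63 [291, 134, 326, 173]
(array([0.54403575, 0.1307297 ]), array([ 2.09280567, -0.28572157, -2.53933818,  0.34715969]))
middle_cup 0.45 [295, 192, 328, 227]
(array([ 0.49572591, -0.0349269 ]), array([ -1.26904466, -11.23936067,   1.39406131,   1.20110805]))
large_cup 0.67 [295, 192, 328, 231]
now 12.2 [0.5434 0.1321 0.2007] [ 1.7985e+02 -1.7000e-01  1.5384e+02] 0.0546 [ 0.  -0.9 -0.6]
.5435,.1327,.11,154.05 [-0.01, 0.04, 9.07] [0.2, -0.2, -0.2]
.5435,.1327,.082,154.05 [-0.02, 0.03, 11.87] [0.2, -0.2, -0.2]
```

View pics/c2.png

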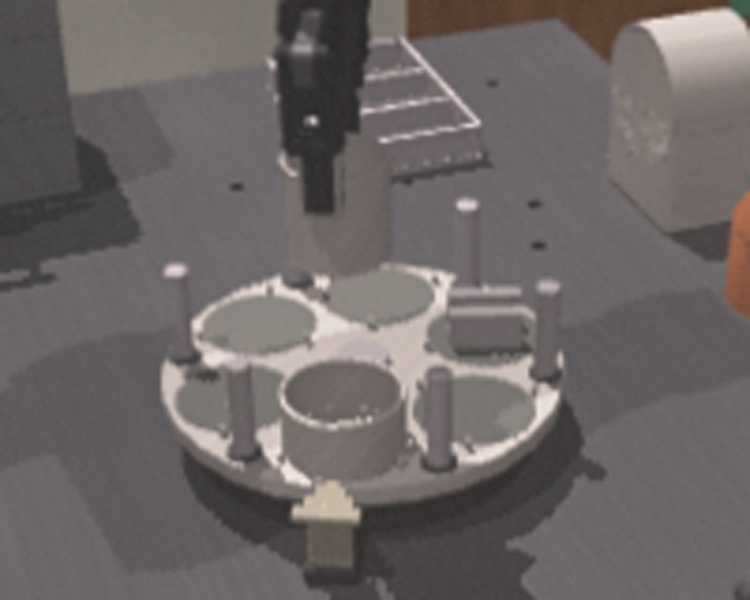

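The held middle cup is upright at crop (335,210), directly above the large cup at (343,420), and the deck is resting in its detent. Lower it with a force check.

Call:
drive_tool:
  deltas:
    - [[0,0.15,2],[0,0,0]]
    - [[0,0.15,5],[0,0,0]]
    - [[0,0.15,7],[0,0,0]]
    - [[0,0.15,8],[0,0,0]]
    - [[0,0.15,8.2],[0,0,0]]
    - [[0,0.15,8.2],[0,0,0]]
    - [[0,0.15,8.7],[0,0,0]]
    - [[0,0.15,9.2],[0,0,0]]
    - [[0,0.15,9.7],[0,0,0]]

```text
clock: 13.1
eef_pos: [0.5444, 0.1339, 0.1039]
tool_rot: [3.138, -0.002, 2.685]
ft_force: [-0.6, -0.5, -1.9]
width: 0.0545
```

```bash
python3 go.py .5438,.1335,.082,153.9
```

```text
now 13.1 [0.5444 0.1339 0.1039] [ 1.7981e+02 -1.1000e-01  1.5385e+02] 0.0545 [-0.6 -0.5 -1.9]
.5438,.1335,.082,153.9 [0.03, -0.06, 2.19] [0.2, -0.1, -0.1]
```

No contact, and the cup is already about 9 mm inside. Continue down.

Call:
drive_tool:
  deltas:
    - [[0,-0.05,0.5],[0,0,0]]
    - [[0,-0.05,1],[0,0,0]]
    - [[0,-0.05,1.5],[0,0,0]]
    - [[0,-0.05,1.9],[0,0,0]]
    - [[0,-0.05,2.1],[0,0,0]]
    - [[0,-0.05,2.1],[0,0,0]]

```text
clock: 13.7
eef_pos: [0.5438, 0.1335, 0.0825]
tool_rot: [3.139, -0.003, 2.685]
ft_force: [-0.6, 1.0, -1.0]
width: 0.0546
```

```bash
python3 go.py
```

```text
now 13.7 [0.5438 0.1335 0.0825] [ 1.7983e+02 -1.5000e-01  1.5385e+02] 0.0546 [-0.6  1.  -1. ]
```

Call:
drive_tool:
  deltas:
    - [[0,0,0.1],[0,0,0]]
    - [[0,0,0.2],[0,0,0]]
    - [[0,0,0.2],[0,0,0]]

```text
clock: 14.0
eef_pos: [0.5439, 0.1335, 0.0805]
tool_rot: [3.139, -0.002, 2.685]
ft_force: [0.1, 0.2, -1.3]
width: 0.0551
```

Call:
drive_tool:
  deltas:
    - [[0,0,0],[0,0,0]]
    - [[0,0,0],[0,0,0]]
    - [[0,0,0],[0,0,0]]
    - [[0,0,-1],[0,0,0]]
    - [[0,0,-3],[0,0,0]]
    - [[0,0,-6],[0,0,0]]
    - [[0,0,-10],[0,0,0]]
    - [[0,0,-12],[0,0,0]]
    - [[0,0,-12],[0,0,0]]
  gripper: 0.6

```text
clock: 14.9
eef_pos: [0.5467, 0.1334, 0.2051]
tool_rot: [3.134, 0.004, 2.685]
ft_force: [-0.6, 0.9, 0.2]
width: 0.0685
```

```bash
python3 go.py .4591,-.1509,.2,154
```

```text
now 14.9 [0.5467 0.1334 0.2051] [179.57   0.25 153.85] 0.0685 [-0.6  0.9  0.2]
.4591,-.1509,.2,154 [-4.67, -29.38, 0.32] [0.4, 0.3, -0.1]
```

Call:
drive_tool:
  deltas:
    - [[-0.4,-2.5,0],[0,0,0]]
    - [[-4.7,-29.4,0.3],[0.4,0.3,0]]
    - [[-4.7,-29.4,0.3],[0.4,0.3,0]]
    - [[-4.7,-29.4,0.3],[0.4,0.3,0]]
    - [[-4.7,-29.4,0.3],[0.4,0.3,0]]
    - [[-4.7,-29.4,0.3],[0.4,0.3,0]]
    - [[-4.7,-29.4,0.3],[0.4,0.3,0]]
    - [[-4.7,-29.4,0.3],[0.4,0.3,0]]
    - [[-4.7,-29.4,0.3],[0.4,0.3,0]]
    - [[-4.7,-29.4,0.3],[0.4,0.3,0]]
    - [[-4.7,-29.4,0.3],[0.4,0.3,0]]

```text
clock: 16.0
eef_pos: [0.4595, -0.15, 0.2]
tool_rot: [3.141, -0.001, 2.687]
ft_force: [0.8, 0.8, -0.9]
width: 0.0685
```

```bash
python3 - <<'E'
from h import *
a=capture("top");b=capture("side")
for c in("top","side"):
  for n in("large_cup","middle_cup","small_cup"):
    for d in outline_of(n,c): print(c,n,round(d["p"],2),[int(v) for v in d["extent"]])
A=cv2.resize(a[190:290,210:310],(400,400),interpolation=cv2.INTER_CUBIC);B=cv2.resize(b[140:380,240:480],(400,400),interpolation=cv2.INTER_CUBIC)
cv2.imwrite("pics/c3.png",np.hstack([A,B]))
E
python3 go.py .4591,-.1509,.1,154 .4591,-.1509,.05,154
```

```text
top large_cup 0.5 [239, 220, 272, 252]
top middle_cup 0.81 [240, 219, 265, 246]
top small_cup 0.74 [329, 253, 347, 274]
top small_cup 0.71 [367, 272, 377, 284]
side large_cup 0.58 [325, 204, 329, 221]
side middle_cup 0.94 [305, 418, 349, 477]
side small_cup 0.79 [303, 306, 329, 355]
side small_cup 0.74 [302, 264, 327, 304]
now 16.4 [ 0.4594 -0.1511  0.2002] [ 1.7998e+02 -4.0000e-02  1.5387e+02] 0.0684 [0.1 0.2 0.3]
.4591,-.1509,.1,154 [0.03, -0.0, 10.02] [0.0, -0.0, -0.1]
.4591,-.1509,.05,154 [0.02, -0.01, 15.02] [0.0, -0.0, -0.1]
```

View pics/c3.png

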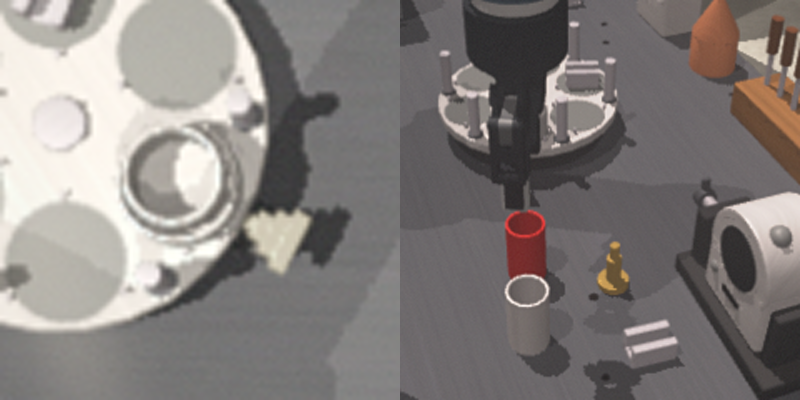

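The middle cup is nested in the large one, upright, at left crop (175,180). The silver small cup is at right crop (527,315), below the gripper, with the red one separate at (525,245). Grip the silver one.

Call:
drive_tool:
  deltas:
    - [[0,0,3],[0,0,0]]
    - [[0,0,7],[0,0,0]]
    - [[0,0,10],[0,0,0]]
    - [[0,0,12.5],[0,0,0]]
    - [[0,0,14],[0,0,0]]
    - [[0,0,14.8],[0,0,0]]
    - [[0,0,14.8],[0,0,0]]
    - [[0,0,14.8],[0,0,0]]

```text
clock: 17.2
eef_pos: [0.4599, -0.1512, 0.0528]
tool_rot: [3.141, 0.0, 2.686]
ft_force: [-0.0, 0.1, 0.8]
width: 0.0685
```

Call:
drive_tool:
  deltas:
    - [[0,0,0],[0,0,0]]
    - [[0,0,0],[0,0,0]]
    - [[0,0,0],[0,0,0]]
    - [[0,0,0],[0,0,0]]
    - [[0,0,0],[0,0,0]]
  gripper: -1
  newtons: 30

```text
clock: 17.7
eef_pos: [0.4611, -0.1517, 0.0541]
tool_rot: [3.141, 0.003, 2.686]
ft_force: [0.2, 0.6, 5.6]
width: 0.0406
```

```bash
python3 go.py
python3 - <<'E'
from h import *
for z in(.048,): print("mid nested",fitcup({"top":[240,219,265,246]},(.545,.132),z,.028,.054))
E
```

```text
now 17.7 [ 0.4611 -0.1517  0.0541] [1.7997e+02 1.7000e-01 1.5388e+02] 0.0406 [0.2 0.6 5.6]
mid nested (array([0.55067516, 0.13534756]), array([-1.13460501, -0.08172926,  1.27112338,  0.08093972]))
```

Run:
```python
from h import *
print("mid nested",fitcup({"top":[240,219,265,246]},(.545,.132),.081,.028,.021))
print("lower rim hyp (rim .102 only)",fitcup({"top":[240,219,265,246]},(.545,.132),.1015,.028,.001))
```

```text
mid nested (array([0.54933697, 0.13404129]), array([-0.56285525,  0.52796117,  0.57687285, -0.53730482]))
lower rim hyp (rim .102 only) (array([0.5484264 , 0.13310308]), array([-0.18212399,  0.91341689,  0.18212634, -0.90214812]))
```

Call:
drive_tool:
  deltas:
    - [[0,0,-0.5],[0,0,0]]
    - [[0,0,-1.5],[0,0,0]]
    - [[0,0,-4],[0,0,0]]
    - [[0,0,-7],[0,0,0]]
    - [[0,0,-10],[0,0,0]]
    - [[0,0,-13],[0,0,0]]
    - [[0,0,-16],[0,0,0]]
    - [[0,0,-17],[0,0,0]]
    - [[0,0,-17],[0,0,0]]
    - [[0,0,-17],[0,0,0]]

```text
clock: 18.7
eef_pos: [0.46, -0.1513, 0.2231]
tool_rot: [3.141, 0.002, 2.686]
ft_force: [-0.8, -0.4, -0.6]
width: 0.0402
```

```bash
python3 - <<'E'
from h import *
o=get_obs();p=o["eef_pos"];print(p,o["width"])
for c in("side","top"):
  capture(c)
  for d in outline_of("small_cup",c):
    e=d["extent"];print(c,round(d["p"],2),[int(v) for v in e], fitcup({c:e},p[:2],p[2]-.0541,.021,.072))
for d in outline_of("middle_cup","top"): e=d["extent"];print(e,fitcup({"top":e},(.545,.132),.081,.028,.021))
for d in outline_of("middle_cup","side"): e=d["extent"];print(e,fitcup({"side":e},(.545,.132),.081,.028,.021))
E
python3 go.py .5443,.1325,.22,154
```

```text
[ 0.46001635 -0.1513454   0.22308248] 0.04022908137236153
side 0.66 [306, 275, 325, 311] (array([ 0.44705057, -0.21696129]), array([ -2.53575637, -26.31191397,  12.56841172,   1.36709248]))
side 0.56 [296, 222, 329, 278] (array([ 0.45717684, -0.15510071]), array([ 0.19574887, -2.25239762, -0.21273905,  1.40193133]))
top 0.76 [327, 252, 348, 275] (array([ 0.47610603, -0.05153155]), array([-1.16683225, -0.03050328,  1.00757118,  0.02927399]))
top 0.5 [375, 273, 379, 283] (array([ 0.44685539, -0.11444815]), array([-18.83247377,  -4.66164322,   2.4217646 ,   6.98334784]))
[241.5, 219.7, 268.6, 248.6] (array([0.54576633, 0.12827785]), array([ 0.49429514,  1.47543938, -0.50695041, -1.50578937]))
[304.4, 418.3, 351.3, 476.5] (array([ 0.39706563, -0.37523473]), array([-0.61643119,  3.63681223,  0.61511459, -2.08618146]))
now 19.0 [ 0.46   -0.1513  0.223 ] [1.7997e+02 5.0000e-02 1.5388e+02] 0.0403 [-0.4 -0.3 -1.2]
.5443,.1325,.22,154 [4.92, 29.19, 0.32] [0.0, 0.0, -0.1]
```

Call:
drive_tool:
  deltas:
    - [[0.4,2.5,0],[0,0,0]]
    - [[4.9,29.2,0],[0,0,0]]
    - [[4.9,29.2,0],[0,0,0]]
    - [[4.9,29.2,0],[0,0,0]]
    - [[4.9,29.2,0],[0,0,0]]
    - [[4.9,29.2,0],[0,0,0]]
    - [[4.9,29.2,0],[0,0,0]]
    - [[4.9,29.2,0],[0,0,0]]
    - [[4.9,29.2,0],[0,0,0]]
    - [[4.9,29.2,0],[0,0,0]]
    - [[4.9,29.2,0],[0,0,0]]

```text
clock: 20.1
eef_pos: [0.5443, 0.1312, 0.2232]
tool_rot: [3.142, 0.001, 2.684]
ft_force: [-1.1, -0.8, 0.0]
width: 0.0403
```

```bash
python3 - <<'E'
from h import *
print(at("top",253.5,234.0,.102))
o=get_obs();p=np.array(o["eef_pos"]);print(p)
s=capture("side");p=np.array(get_obs()["eef_pos"])
for n in("small_cup","middle_cup"):
  for d in outline_of(n,"side"):
    e=d["extent"];print(n,round(d["p"],2),[int(v) for v in e])
    if n[0]=="s" and e[3]<200: print(fitcup({"side":e},p[:2],p[2]-.0541,.021,.072))
# model overlay: middle rim & held cup
v=cv2.resize(s[80:240,230:390],(600,600),interpolation=cv2.INTER_CUBIC)
def circ(x,y,z,r,col):
    P=np.array([(proj("side",(x+r*np.cos(t),y+r*np.sin(t),z))-[230,80]+.5)*3.75 for t in np.linspace(0,6.3,60)]).astype(np.int32)
    cv2.polylines(v,[P],False,col,1)
circ(.5455,.1325,.102,.028,(0,0,255)); circ(p[0],p[1],p[2]-.0541,.021,(0,255,0)); circ(.5453,.1323,.081,.035,(255,0,0))
cv2.imwrite("pics/c4.png",v)
E
python3 go.py .5443,.1325,.22,154
```

```text
[0.54510644 0.13084247 0.102     ]
[0.54425527 0.13115265 0.22315709]
small_cup 0.8 [301, 264, 329, 310]
small_cup 0.64 [296, 132, 318, 173]
(array([0.53725097, 0.11996908]), array([-1.02805476, -2.13793975,  1.12312682,  1.01466731]))
middle_cup 0.8 [306, 418, 351, 477]
middle_cup 0.76 [297, 187, 326, 212]
now 20.25 [0.5445 0.1315 0.2233] [1.7997e+02 6.0000e-02 1.5379e+02] 0.0403 [-0.1 -0.2 -1.1]
.5443,.1325,.22,154 [0.06, 0.08, 0.33] [0.0, 0.1, -0.2]
```

View pics/c4.png

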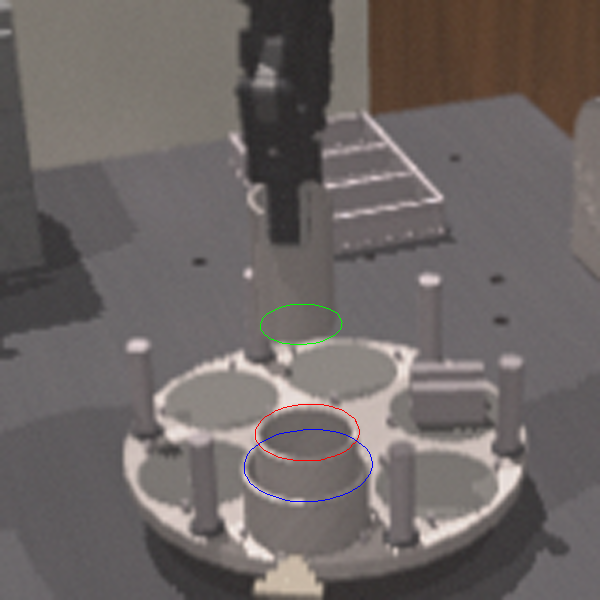

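The model overlay agrees: red lies on the middle rim at (307,432), and green on the held cup's bottom at (300,325). The cup is upright with no post in the way. Lower in two stages.

Call:
drive_tool:
  deltas:
    - [[-0.15,0.1,2],[0,0,0]]
    - [[-0.15,0.1,4],[0,0,0]]
    - [[-0.15,0.1,5.5],[0,0,0]]
    - [[-0.15,0.1,6.2],[0,0,0]]
    - [[-0.15,0.1,6.3],[0,0,0]]
    - [[-0.15,0.1,6.8],[0,0,0]]
    - [[-0.15,0.1,7.2],[0,0,0]]
    - [[-0.15,0.1,7.6],[0,0,0]]

```text
clock: 21.05
eef_pos: [0.5468, 0.1318, 0.1476]
tool_rot: [3.14, 0.002, 2.684]
ft_force: [-0.1, 0.0, -0.5]
width: 0.0403
```

```bash
python3 go.py .5463,.1314,.107,153.8
python3 - <<'E'
from h import *
cv2.imwrite("pics/c5.png",cv2.resize(capture("side")[80:240,230:390],(600,600),interpolation=cv2.INTER_CUBIC))
E
```

```text
now 21.05 [0.5468 0.1318 0.1476] [1.7993e+02 1.2000e-01 1.5379e+02] 0.0403 [-0.1  0.  -0.5]
.5463,.1314,.107,153.8 [0.04, -0.06, 4.06] [0.1, 0.1, -0.0]
```

View pics/c5.png

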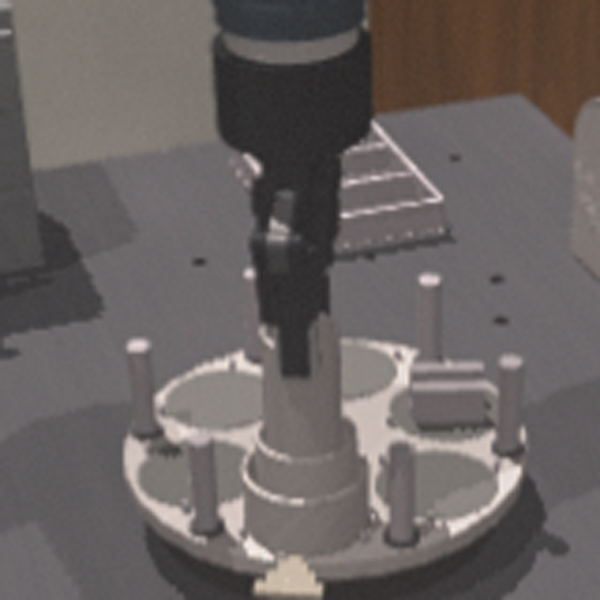

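The small cup has entered the middle one with no contact force. It sits about 2–3 mm left of centre: the gap is ~5 px on the left at (258,430) and ~16 px on the right. Correct that while descending.

Call:
drive_tool:
  deltas:
    - [[-0.2,0,0],[0,0,0]]
    - [[-0.2,0,0.6],[0,0,0]]
    - [[-0.2,0,1.2],[0,0,0]]
    - [[-0.2,0,1.8],[0,0,0]]
    - [[-0.2,0,2.4],[0,0,0]]
    - [[-0.2,0,3.0],[0,0,0]]
    - [[-0.2,0,3.5],[0,0,0]]
    - [[-0.2,0,3.8],[0,0,0]]
    - [[-0.2,0,3.9],[0,0,0]]
    - [[-0.2,0,3.9],[0,0,0]]

```text
clock: 22.1
eef_pos: [0.5481, 0.1309, 0.1077]
tool_rot: [3.141, 0.001, 2.684]
ft_force: [0.1, 0.2, -0.5]
width: 0.0399
```

```bash
python3 go.py
```

```text
now 22.1 [0.5481 0.1309 0.1077] [1.7998e+02 4.0000e-02 1.5379e+02] 0.0399 [ 0.1  0.2 -0.5]
```

Call:
drive_tool:
  deltas:
    - [[0,0,0.1],[0,0,0]]
    - [[0,0,0.2],[0,0,0]]
    - [[0,0,0.2],[0,0,0]]

```text
clock: 22.4
eef_pos: [0.5481, 0.1309, 0.1057]
tool_rot: [3.141, 0.001, 2.684]
ft_force: [-0.2, -0.7, 0.2]
width: 0.0403
```

Call:
drive_tool:
  deltas:
    - [[0,0,0],[0,0,0]]
    - [[0,0,0],[0,0,0]]
    - [[0,0,0],[0,0,0]]
    - [[0,0,-1],[0,0,0]]
    - [[0,0,-3],[0,0,0]]
    - [[0,0,-6],[0,0,0]]
    - [[0,0,-10],[0,0,0]]
    - [[0,0,-12],[0,0,0]]
    - [[0,0,-12],[0,0,0]]
  gripper: 0.4

```text
clock: 23.3
eef_pos: [0.5505, 0.1312, 0.2304]
tool_rot: [3.137, 0.008, 2.684]
ft_force: [0.0, -0.1, 0.4]
width: 0.0596
```

Call:
drive_tool:
  deltas:
    - [[0,-3,0],[0,0,0]]
    - [[0,-8,0],[0,0,0]]
    - [[0,-13,0],[0,0,0]]
    - [[0,-18,0],[0,0,0]]
    - [[0,-22,0],[0,0,0]]
    - [[0,-25,0],[0,0,0]]
    - [[0,-25,0],[0,0,0]]
    - [[0,-25,0],[0,0,0]]
    - [[0,-25,0],[0,0,0]]

```text
clock: 24.2
eef_pos: [0.4402, -0.0924, 0.2287]
tool_rot: [3.136, 0.007, 2.685]
ft_force: [0.7, -0.5, -0.7]
width: 0.0596
```

```bash
python3 go.py
python3 - <<'E'
from h import *
t=capture("top");s=capture("side")
v=s.copy()
V=cv2.resize(s[130:250,240:400],(800,600),interpolation=cv2.INTER_CUBIC)[:,200:600]
def pr(c,z,r,x=.5455,y=.1325): return np.array([proj(c,(x+r*np.cos(a),y+r*np.sin(a),z)) for a in np.linspace(0,6.3,60)])
for z,r,col in((.081,.035,(255,0,0)),(.102,.028,(0,0,255)),(.123,.021,(0,200,0))):
    P=((pr("side",z,r)-[240,130]+.5)*5-[200,0]).astype(np.int32); cv2.polylines(V,[P],False,col,1)
T=cv2.resize(t[170:290,160:320],(400,300),interpolation=cv2.INTER_CUBIC)
T2=cv2.resize(t[150:320,320:490],(400,300))
cv2.imwrite("pics/f.png",np.hstack([V,np.vstack([T,T2])]))
E
```

```text
now 24.2 [ 0.4402 -0.0924  0.2287] [179.7    0.4  153.84] 0.0596 [ 0.7 -0.5 -0.7]
```

View pics/f.png

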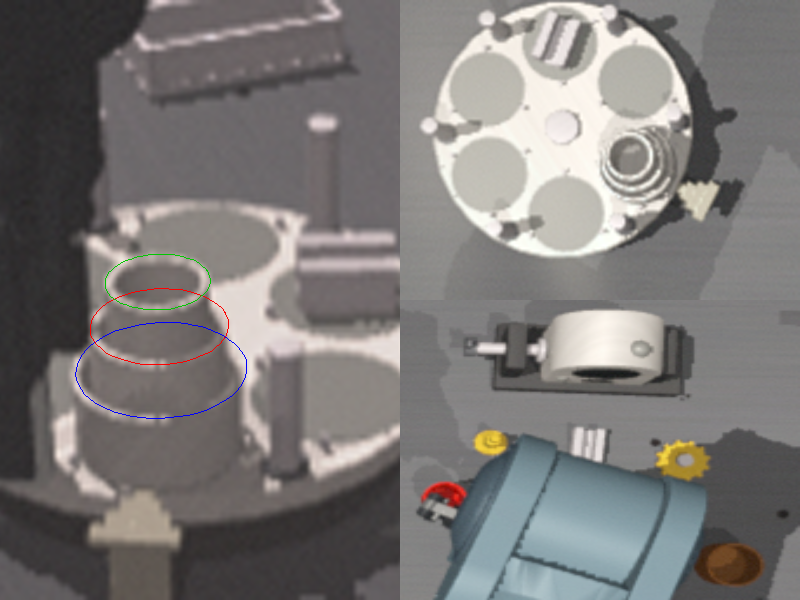

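The small, middle and large rims lie on the fully nested model circles at left crop (157,282), (158,327) and (160,370), within about 1 mm. All three are upright, the cup stack is at the pointer, and the bystanders are in place. Handing in.

```bash
python3 -c "
from rig import *
print(finish_job())"
```

```text
the job is handed in; nothing more can be done
None
```

I turned the turret one click anticlockwise by pinching a post, which brought the large cup to the pointer, and it rested in its detent. I then nested the silver middle cup in the large one and the silver small cup in the middle one. The job was handed in at about 24 s.

**Last checks:**
- **Nesting:** the three rims match the fully nested heights (81, 102 and 123 mm) within about 1 mm in the side view, and all three cups are upright.
- **Turret and bystanders:** the turret is one click on, with chute_a riding on the deck. The clamp, chute_b, arbor, gear and both look-alikes stand where they were. The red cup was partly hidden by the arm in the last picture.
- **Contact:** the wrist force readings stayed below 7 N, and the gripper was clear of everything.

**Disagreements:** some single-camera fits of the nested middle cup were 4–5 mm off in position. I went by the rim overlay instead. While lowering the small cup I shifted it 2 mm, because it looked off-centre in the side view.

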